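# Wind the torch carriage to the green marker

## Task

On the seam-welding bench, wind the torch carriage along its rail with the red-sleeved crank until its yellow pointer stands over the green marker block, not the orange one. Keep hold of the loose red sleeve all the while the crank turns, let go at the end, and leave the blue-sleeved crank alone.

Things in the scene. Friction and masses are not known exactly. Their poses are not given: they have to be found in the camera images.
- red_sleeve: Red grip sleeve of the travel crank: upright cylinder, 26 mm diameter, 60 mm tall, spinning freely on its pin. Origin at its centre (half-way up), z up, x and y spin with it. It runs on a level circle of 75 mm radius round red_axis. Crank arm and washer lie more than 30 mm below its centre, the pin cap ends 34 mm above. Turning takes 1.5 to 2 N here; no spring, it stays where left.
- red_axis (a point): Point on the upright axis of the red-sleeved crank, at the height of the sleeve centre (134 mm above the table). The hub (32 mm diameter) ends 32 mm below it, a blue gearbox lies under that. The crank turns over a full turn either way. The red and blue cranks, 260 mm apart, may have changed places.
- pointer (a point): Underside of the yellow pointer (8 mm wide) that sticks out from the blue torch carriage, toward the robot, over the black ledge; it moves with the carriage along the rail. A turn of the red crank moves it 126 mm (20 mm per radian): counter-clockwise seen from above moves it left as seen from the robot (+y of the marker), clockwise right.
- green_marker_top (a point): Centre of the top of the green marker block (22 mm across the ledge, 30 mm along it, 12 mm tall), fixed on the ledge in front of the rail. Its y axis points along the rail, to the left seen from the robot. The pointer passes 7 mm above it without touching. A like orange block stands on the other half of the ledge; which half is green varies.
- blue_sleeve: Blue plastic grip sleeve, the same size, of the second crank, which must be left alone. Origin at its centre.

How it is judged:
By the outcome, as a careful person would: the job done as asked, in the order asked, and still so for the second after the job is handed in, with the robot touching nothing.
It also fails if it takes over 58 s, if anything falls off the work surface, if the arm or the gripper's body presses on something with over 40 N, if the wrist force passes 120 N, or if a joint passes its speed limit or range.

## Robot

A 6-joint arm with a two-finger parallel gripper is mounted at the origin on the work surface. World frame = base frame: x ahead of the robot, y to its left, z up, the work surface at z = 0. Lengths are in m, angles in rad, forces in N, time in s.
With the tool pointing down it reaches from about 0.425 to 0.925 m from the base axis. Payload 12.5 kg.
Tool frame: the origin (TCP) lies midway between the tips of the shut fingers; the grasp point (between the pads) lies 19 mm behind it; z points along the fingers, y is the line along which they close (so a half turn about z gives the same grasp; the last joint's range is limited). The gripper opens to 85 mm and grips with 20 to 120 N. Pads are 22 mm wide; open, the fingers measure 114 mm over their backs; the gripper's body (76 mm by 85 mm) begins 54 mm behind the grasp point. The pads swing forward as they close: fully open they stand 13 mm farther back than shut.
Start: joints at [-1.414, 0.491, 1.559, -0, 1.092, -0.106], TCP at [0.162, -0.604, 0.231] pointing down, gripper open.
Joint ranges: [-3.1, 3.1], [-0.84, 2.19], [0.05, 2.79], [-1.13, 4.28], [0.06, 2.93], [-2.69, 2.69]. Speed limits (rad/s): [2.22, 2.22, 2.79, 3.14, 3.14, 3.14].

## Interface

Orientations are given as a 3x3 rotation matrix whose columns are the frame's x, y, z axes.
In Python, from plant import get_state, read_camera, close_job gives the robot as it stands.
- The arm moves only by the tool carry_out, never from a script. Its arguments are lists of equal length, an entry for each row: "gripper": the opening, from -1 (shut) to 1 (fully open); "delta_pos": the shift along the tool's x, y, z scaled (see below), a list of three; "spin": the turn about the tool's z scaled (see below). In form: {"gripper": [gripper, ...], "delta_pos": [[tx, ty, tz], ...], "spin": [spin, ...]}. A call has 1 to 8 rows; each row shifts and turns the commanded pose from where the row before left it, along the tool's axes as they then stand; what a row does not reach is not made up. The controller multiplies each number of a shift by 10 cm and each number of a turn by 180 degrees. A row lasts 1/10 s, in which the tool goes at most 50 mm and 8.59 degrees, less where a joint would pass 70% of its speed; a pose out of reach is approached as far as the arm can. A call with a number of a shift or a turn outside -1 to 1 is refused whole. A call with a gripper value outside its range is refused whole. The fingers move at their own pace and stop on an object; "newtons" is the grip in N (left out, the last holds). Time passes only in rows, so rows that do not move let the fingers close. It gives the time, the measured TCP pose, the force, the opening and the grip force at its end, in the units of the state.
- get_state(): the state, without advancing time (a new reading comes with each control period).
- read_camera(name): name is "scene" or "top" or "wrist"; returns a dict with "img" (420x560x3 uint8, red, green, blue), "fx", "fy", "cx", "cy" (pixels), "R" (3x3) and "t" (3): a world point X has camera coordinates R X + t. Camera axes: x right, y down, z forward; pixel columns grow to the right and rows downward; lengths in m; the calibration is good to about 2 mm. A picture is of the moment at which its call begins. There is no depth.
- close_job(): hands the job in; it is judged then, once.
The state is a dict: "time_s": time; "qpos": joint angles; "joint_velocities": joint speeds; "effort": joint torques, N m; "position": TCP position; "tool_rot": TCP orientation; "wrist_force": force on the tool from outside, world axes, zero at the start; "ft_torque": the same for the moment, N m; "gripper_width": opening from 0.0 (shut) to 1.0 (fully open); "gripper_force": force on a finger pad.
Only numpy, scipy, OpenCV 4.12 (cv2) and the standard library are available. Lean on these libraries where they do the work, as an engineer would, in place of code of your own. Each camera call takes 0.05 s, during which the arm holds its last target. There are 200 camera calls.

## Working session

There is one attempt and no reset: what is moved stays moved. The work goes in short steps, Python scripts to look and compute and a tool call to move; the robot and the scene stay as the last step left them, time stands still between calls to the robot, and variables do not carry over. Pictures are saved under pics/ and viewed, at most 10 in all, crops included, and the job is handed in when it is done.

Besides the shell and the picture viewer there is one more tool, called in YAML: its name, and indented under it one key for each argument. carry_out: Moves the arm, as the interface text tells. Its arguments: {"type":"object","properties":{"gripper":{"type":"array","items":{"type":"number"}},"delta_pos":{"type":"array","items":{"type":"array","items":{"type":"number","minimum":-1,"maximum":1}}},"spin":{"type":"array","items":{"type":"number","minimum":-1,"maximum":1}},"newtons":{"type":"number"}},"required":["gripper","delta_pos","spin"]}

```bash
ls; mkdir -p pics; python3 - <<'E'
from plant import *
import cv2
for n in("scene","top"):
    c=read_camera(n); cv2.imwrite(f"pics/{n}0.png",c["img"][:,:,::-1]); print(n,c["fx"],c["cx"],c["cy"],c["R"],c["t"])
s=get_state();print(s)
E
```

```text
pics
scene 420.151590593778 287.5943918252543 211.07432691945198 [[ 0.43835042  0.89878003  0.0065857 ]
 [ 0.5126087  -0.24397593 -0.82323027]
 [-0.73829617  0.36423922 -0.56766941]] [-0.28367538 -0.17212721  1.14125577]
top 520.7309995304078 284.22481983938405 205.98135563363857 [[-0.01009135 -0.99991721  0.00798374]
 [-0.98865786  0.00878063 -0.14992846]
 [ 0.14984595 -0.00940616 -0.98866461]] [0.01648288 0.61524656 0.86579588]
{'time_s': 0.1, 'qpos': array([-1.41361107e+00,  4.91443640e-01,  1.55939166e+00, -8.31798745e-07,
        1.09170477e+00, -1.05595123e-01]), 'joint_velocities': array([ 0.00035203, -0.00075106, -0.00108337,  0.00123069,  0.00057833,
        0.00074395]), 'effort': array([ 4.78425412e-03, -6.19448018e+01, -2.62027806e+01, -3.65758001e-05,
        2.89340023e-03,  3.47286812e-05]), 'position': array([ 0.16234681, -0.60333647,  0.23081966]), 'tool_rot': array([[ 9.65671371e-01,  2.59766783e-01, -1.49037271e-04],
       [ 2.59766807e-01, -9.65670923e-01,  9.35626031e-04],
       [ 9.91236050e-05, -9.42222208e-04, -9.99999551e-01]]), 'wrist_force': array([ 1.05109634,  0.40817555, -0.45791569]), 'ft_torque': array([-0.05178887, -0.00909878, -0.00483663]), 'gripper_force': 0.0, 'gripper_width': 0.9940043201879408}
```

View pics/scene0.png

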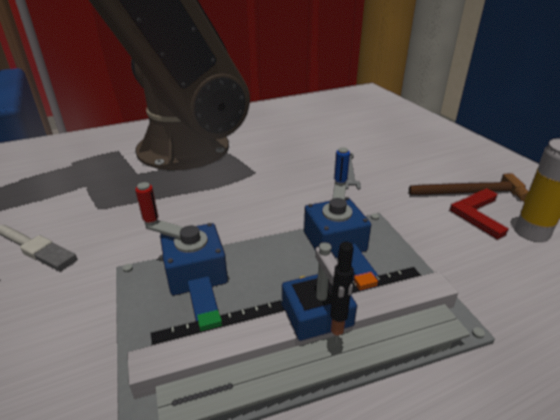

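View pics/top0.png

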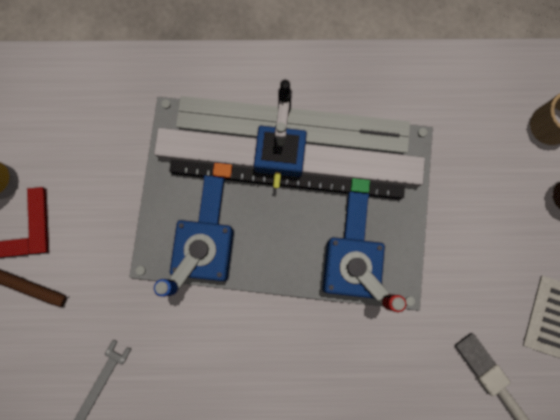

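The scene view shows the red crank on the robot's right side, with its sleeve at about (148,205), the green marker at (208,320) and the orange one at (365,281). In the top view the red cap is at (397,303), the red hub at (356,267), green at (361,185), the pointer at (277,181) and the blue cap at (165,288).

```bash
cat > h.py <<'E'
from plant import *
import cv2, numpy as np
def ray(c,u,v):
    d=c["R"].T@np.array([(u-c["cx"])/c["fx"],(v-c["cy"])/c["fy"],1]); return -c["R"].T@c["t"],d
def onz(c,u,v,z):
    o,d=ray(c,u,v); return o+d*(z-o[2])/d[2]
def tri(c1,p1,c2,p2):
    P=[np.diag([1,1,1])@np.array([[c["fx"],0,c["cx"]],[0,c["fy"],c["cy"]],[0,0,1]])@np.c_[c["R"],c["t"]] for c in(c1,c2)]
    X=cv2.triangulatePoints(P[0],P[1],np.array(p1,float),np.array(p2,float)); return (X[:3]/X[3]).ravel()
HS={"red":[(0,8),(172,180)],"green":[(50,80)],"yellow":[(24,36)],"orange":[(8,16)],"blue":[(105,125)]}
def blobs(c,col,amin=15,smin=120,vmin=60,box=None):
    h=cv2.cvtColor(c["img"],cv2.COLOR_RGB2HSV); m=0
    for a,b in HS[col]: m=m|cv2.inRange(h,(a,smin,vmin),(b,255,255))
    if box:
        k=np.zeros_like(m);k[box[1]:box[3],box[0]:box[2]]=1;m=m*k
    n,_,st,ce=cv2.connectedComponentsWithStats(m)
    return [(ce[i].round(1),st[i]) for i in range(1,n) if st[i][4]>=amin]
E
python3 - <<'E'
from h import *
s=read_camera("scene");t=read_camera("top")
for n,c,bx in(("scene",s,(100,150,480,340)),("top",t,(130,90,440,320))):
    for col in("red","green","yellow","orange"):
        print(n,col,[(list(a),list(b)) for a,b in blobs(c,col,8,box=bx)])
print(tri(t,(361,185),s,(208,320)), tri(t,(356,267),s,(190,234)), tri(t,(397,303),s,(145,187)))
img=np.hstack([cv2.resize(t["img"][160:320,260:430],None,fx=2.3,fy=2.3,interpolation=2),cv2.resize(s["img"][170:330,120:290],None,fx=2.3,fy=2.3,interpolation=2)])
cv2.imwrite("pics/crop.png",img[:,:,::-1])
print(onz(t,356,267,.102),onz(t,397,303,.168))
E
```

```text
scene red [([np.float64(145.6), np.float64(203.4)], [np.int32(135), np.int32(185), np.int32(20), np.int32(37), np.int32(434)]), ([np.float64(469.5), np.float64(206.1)], [np.int32(452), np.int32(191), np.int32(28), np.int32(32), np.int32(473)])]
scene green [([np.float64(208.9), np.float64(319.5)], [np.int32(198), np.int32(310), np.int32(24), np.int32(20), np.int32(334)])]
scene yellow []
scene orange [([np.float64(445.0), np.float64(186.6)], [np.int32(411), np.int32(184), np.int32(69), np.int32(7), np.int32(275)]), ([np.float64(365.5), np.float64(281.0)], [np.int32(354), np.int32(273), np.int32(24), np.int32(17), np.int32(284)]), ([np.float64(337.5), np.float64(327.9)], [np.int32(333), np.int32(322), np.int32(11), np.int32(13), np.int32(108)])]
top red [([np.float64(392.0), np.float64(302.0)], [np.int32(388), np.int32(295), np.int32(13), np.int32(17), np.int32(81)])]
top green [([np.float64(359.8), np.float64(185.7)], [np.int32(351), np.int32(179), np.int32(19), np.int32(14), np.int32(217)])]
top yellow [([np.float64(276.5), np.float64(179.9)], [np.int32(273), np.int32(173), np.int32(8), np.int32(15), np.int32(101)])]
top orange [([np.float64(222.0), np.float64(169.7)], [np.int32(212), np.int32(163), np.int32(21), np.int32(15), np.int32(260)])]
[ 0.65107286 -0.12530081  0.04846945] [ 0.50630122 -0.10577417  0.09268451] [ 0.45042518 -0.1543537   0.16305526]
[ 0.50614488 -0.10384515  0.102     ] [ 0.45061265 -0.15320603  0.168     ]
```

View pics/crop.png

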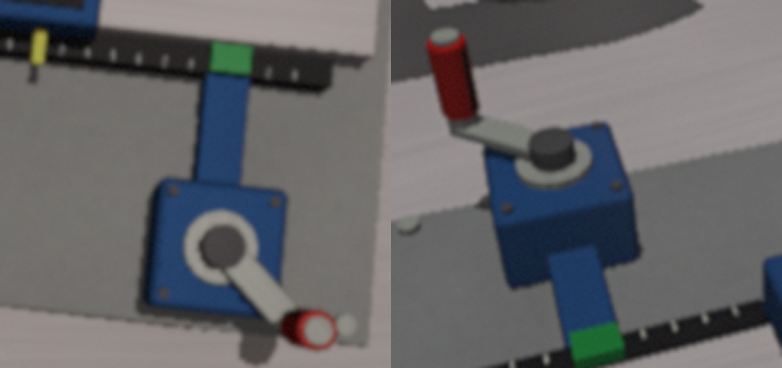

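carry_out:
  gripper: [1, 1, 1, 1, 1, 1, 1, 1]
  delta_pos:
    - [0.281, -0.256, 0]
    - [0.281, -0.256, 0]
    - [0.281, -0.256, 0]
    - [0.281, -0.256, 0]
    - [0.281, -0.256, 0]
    - [0.281, -0.256, 0]
    - [0.281, -0.256, 0]
    - [0.281, -0.256, 0]
  spin: [0, 0, 0, 0, 0, 0, 0, 0]
  newtons: 60

```text
time_s: 1.0
position: [0.3268, -0.346, 0.2313]
tool_rot: [[0.966, 0.26, 0.0], [0.26, -0.966, -0.0], [0.0, 0.0, -1.0]]
wrist_force: [0.3, -0.6, 0.3]
gripper_width: 1.002
gripper_force: 0.0
```

carry_out:
  gripper: [1, 1, 1, 1, 1, 1, 1]
  delta_pos:
    - [0.281, -0.256, 0]
    - [0.281, -0.256, 0]
    - [0.281, -0.256, 0]
    - [0.281, -0.256, 0]
    - [0.281, -0.256, 0]
    - [0.281, -0.256, 0]
    - [0, 0, 0]
  spin: [0, 0, 0, 0, 0, 0, 0]

```text
time_s: 1.7
position: [0.4506, -0.1523, 0.2313]
tool_rot: [[0.965, 0.263, 0.0], [0.263, -0.965, 0.0], [0.0, -0.0, -1.0]]
wrist_force: [-0.7, -0.8, 0.7]
gripper_width: 1.001
gripper_force: 0.0
```

```bash
python3 - <<'E'
from h import *
w=read_camera("wrist"); cv2.imwrite("pics/w1.png",w["img"][:,:,::-1])
s=get_state();print(s["position"],s["tool_rot"],s["qpos"])
def proj(X):
    p=w["R"]@np.array(X)+w["t"];return p[0]/p[2]*w["fx"]+w["cx"],p[1]/p[2]*w["fy"]+w["cy"]
print(proj((.4505,-.1545,.168)),proj((.506,-.1045,.102)))
t=read_camera("top")
for p in((276.5,180.5,.056),(360.5,184.7,.048),(222,169,.048)): print(onz(t,*p))
E
```

```text
[ 0.44981373 -0.15373307  0.23119268] [[ 9.64785103e-01  2.63039339e-01 -1.01848998e-04]
 [ 2.63039340e-01 -9.64785108e-01 -4.05156163e-06]
 [-9.93281166e-05 -2.28814069e-05 -9.99999995e-01]] [-4.68377794e-01  2.79286956e-01  1.91308265e+00 -6.09999249e-05
  9.49312101e-01  8.36282918e-01]
(np.float64(284.09089480626704), np.float64(225.03165459270323)) (np.float64(241.0713143121209), np.float64(118.3707731410443))
[0.65901262 0.0237656  0.056     ]
[ 0.65183745 -0.1240683   0.048     ]
[0.68213538 0.1198595  0.048     ]
```

View pics/w1.png

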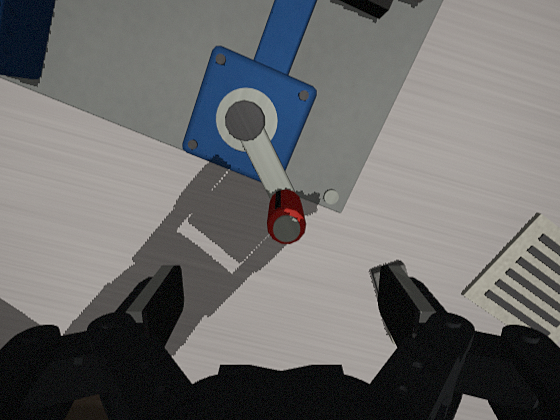

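The wrist view shows the cap centre at about (286,229) and the hub centre at (245,120), within 4 px of the predictions. The fingers straddle the sleeve.

```bash
python3 - <<'E'
from h import *
w=read_camera("wrist")
s=get_state();R=s["tool_rot"]
p=onz(w,286,229,.168);a=onz(w,245,120,.102);print(p,a,np.linalg.norm((p-a)[:2]))
print(R.T@(np.r_[p[:2],.117]-s["position"])*10)
E
```

```text
[ 0.4468367  -0.15881553  0.168     ] [ 0.50429484 -0.11029981  0.102     ] 0.07520114081272412
[-0.02943832  0.02783338  1.14172136]
```

carry_out:
  gripper: [1, 1, 1, 1, 1, 0, -0.2]
  delta_pos:
    - [-0.015, 0.015, 0.28]
    - [0, 0, 0.28]
    - [0, 0, 0.28]
    - [0, 0, 0.2]
    - [0, 0, 0.1]
    - [0, 0, 0]
    - [0, 0, 0]
  spin: [0, 0, 0, 0, 0, 0, 0]

```text
time_s: 2.55
position: [0.4482, -0.1577, 0.1179]
tool_rot: [[0.966, 0.259, 0.001], [0.259, -0.966, -0.0], [0.0, 0.001, -1.0]]
wrist_force: [1.0, -0.2, -0.3]
gripper_width: 0.69
gripper_force: 0.0
```

```bash
python3 - <<'E'
from h import *
w=read_camera("wrist"); cv2.imwrite("pics/w2.png",w["img"][:,:,::-1])
s=get_state();print(s["position"],s["gripper_width"],s["wrist_force"])
E
```

```text
[ 0.44837254 -0.15761912  0.11814716] 0.6045896297688934 [ 0.3159787  -0.01878253 -0.06155005]
```

View pics/w2.png

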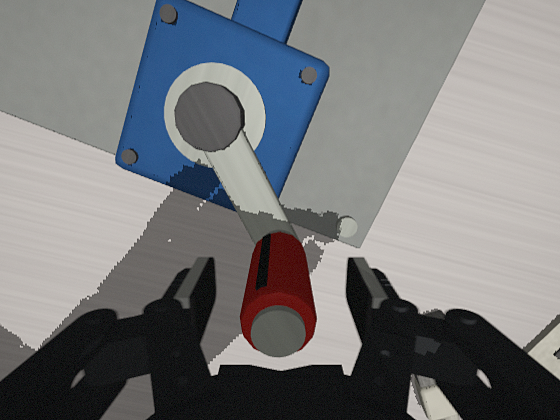

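Sleeve centred between the fingers: cap at (278,331), pads at columns 215 and 347, and hub at (209,116).

```bash
python3 - <<'E'
from h import *
w=read_camera("wrist")
s=get_state();R=s["tool_rot"]
p=onz(w,278,331,.168);a=onz(w,209.5,116.5,.102);print(p,a,np.linalg.norm((p-a)[:2]))
print(R.T@(np.r_[p[:2],.117]-s["position"])*10)
E
```

```text
[ 0.44929641 -0.15606498  0.168     ] [ 0.50606711 -0.10771752  0.102     ] 0.07456800953206381
[ 0.01214637 -0.01169908  0.01225049]
```

carry_out:
  gripper: [-1, -1, -1, -1, -1, -1]
  delta_pos:
    - [0, 0, 0]
    - [0, 0, 0]
    - [0, 0, 0]
    - [0, 0, 0]
    - [0, 0, 0]
    - [0, 0, 0]
  spin: [0, 0, 0, 0, 0, 0]
  newtons: 50

```text
time_s: 3.25
position: [0.4485, -0.1573, 0.1182]
tool_rot: [[0.966, 0.26, 0.001], [0.26, -0.966, -0.001], [0.001, 0.001, -1.0]]
wrist_force: [-1.8, -0.1, 5.8]
gripper_width: 0.289
gripper_force: 48.6
```

```bash
cat > arc.py <<'E'
import sys
from h import *
def arc(cx,cy,step,n,settle=0,r=.075,dz=0):
    s=get_state();R=s["tool_rot"][:, :];p=s["position"][:2]
    a=np.arctan2(p[1]-cy,p[0]-cx); print("angle",np.degrees(a).round(1),"rad",np.hypot(p[0]-cx,p[1]-cy).round(4),"F",s["wrist_force"].round(1))
    ang=a-np.radians(step)*np.arange(1,n+1)
    pts=np.c_[cx+r*np.cos(ang),cy+r*np.sin(ang)]
    d=np.diff(np.vstack([p,pts]),axis=0)@R[:2,:2]*10
    print([[round(float(x),3),round(float(y),3),0] for x,y in d])
if __name__=="__main__": arc(*map(float,sys.argv[1:4]),int(sys.argv[4]))
E
python3 - <<'E'
import numpy as np,subprocess
a=np.radians(-139.3);c=np.array([.4485,-.1573])-.075*np.array([np.cos(a),np.sin(a)]);print(c)
subprocess.run(["python3","arc.py",str(c[0]),str(c[1]),"8","6"])
E
```

```text
angle -139.3 rad 0.075 F [-1.8 -0.1  5.8]
[[-0.038, -0.097, 0], [-0.025, -0.102, 0], [-0.01, -0.104, 0], [0.004, -0.105, 0], [0.019, -0.103, 0], [0.033, -0.099, 0]]
[ 0.50536008 -0.10839262]
```

carry_out:
  gripper: [-1, -1, -1, -1, -1, -1, -1]
  delta_pos:
    - [-0.038, -0.097, 0]
    - [-0.025, -0.102, 0]
    - [-0.01, -0.104, 0]
    - [0.004, -0.105, 0]
    - [0.019, -0.103, 0]
    - [0.033, -0.099, 0]
    - [0, 0, 0]
  spin: [0, 0, 0, 0, 0, 0, 0]

```text
time_s: 3.95
position: [0.4303, -0.0977, 0.1181]
tool_rot: [[0.965, 0.261, 0.0], [0.261, -0.965, -0.0], [0.0, 0.0, -1.0]]
wrist_force: [-4.2, 2.1, 10.2]
gripper_width: 0.293
gripper_force: 49.0
```

```bash
python3 arc.py .50536 -.10839 10 8; python3 -c "
from h import *
w=read_camera('wrist'); cv2.imwrite('pics/w3.png',w['img'][:,:,::-1])
t=read_camera('top');print([ (list(a),list(b)) for a,b in blobs(t,'yellow',8,box=(130,90,440,320))])"
```

```text
angle 171.9 rad 0.0758 F [-4.2  2.1 10.2]
[[0.07, -0.112, 0], [0.081, -0.103, 0], [0.098, -0.087, 0], [0.111, -0.069, 0], [0.121, -0.048, 0], [0.128, -0.027, 0], [0.131, -0.004, 0], [0.129, 0.019, 0]]
[([np.float64(286.3), np.float64(180.9)], [np.int32(282), np.int32(174), np.int32(9), np.int32(15), np.int32(105)])]
```

View pics/w3.png

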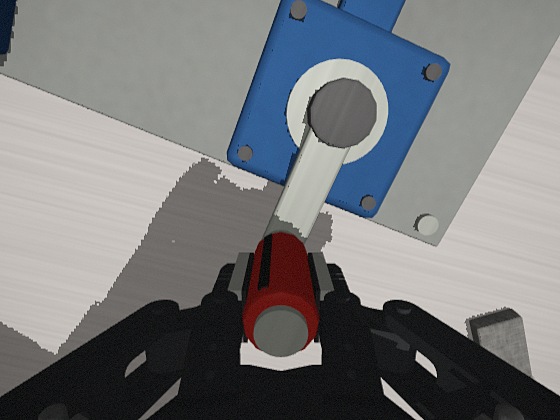

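The sleeve is firmly between the pads with the crank arm following. The pointer moved from column 276.5 to 286.3.

carry_out:
  gripper: [-1, -1, -1, -1, -1, -1, -1, -1]
  delta_pos:
    - [0.07, -0.112, 0]
    - [0.081, -0.103, 0]
    - [0.098, -0.087, 0]
    - [0.111, -0.069, 0]
    - [0.121, -0.048, 0]
    - [0.128, -0.027, 0]
    - [0.131, -0.004, 0]
    - [0.129, 0.019, 0]
  spin: [0, 0, 0, 0, 0, 0, 0, 0]

```text
time_s: 4.85
position: [0.5032, -0.0326, 0.1183]
tool_rot: [[0.966, 0.26, -0.0], [0.26, -0.966, 0.002], [0.0, -0.002, -1.0]]
wrist_force: [-2.3, 5.5, 7.1]
gripper_width: 0.289
gripper_force: 49.3
```

```bash
python3 arc.py .50536 -.10839 10 8
```

```text
angle 91.6 rad 0.0758 F [-2.3  5.5  7.1]
[[0.122, 0.049, 0], [0.115, 0.062, 0], [0.102, 0.081, 0], [0.087, 0.098, 0], [0.068, 0.111, 0], [0.048, 0.122, 0], [0.026, 0.128, 0], [0.003, 0.131, 0]]
```

carry_out:
  gripper: [-1, -1, -1, -1, -1, -1, -1, -1]
  delta_pos:
    - [0.122, 0.049, 0]
    - [0.115, 0.062, 0]
    - [0.102, 0.081, 0]
    - [0.087, 0.098, 0]
    - [0.068, 0.111, 0]
    - [0.048, 0.122, 0]
    - [0.026, 0.128, 0]
    - [0.003, 0.131, 0]
  spin: [0, 0, 0, 0, 0, 0, 0, 0]

```text
time_s: 5.65
position: [0.5789, -0.0956, 0.1181]
tool_rot: [[0.966, 0.26, -0.0], [0.26, -0.966, -0.0], [-0.0, 0.0, -1.0]]
wrist_force: [-8.0, -0.1, 9.0]
gripper_width: 0.291
gripper_force: 49.6
```

```bash
python3 arc.py .50536 -.10839 10 8
```

```text
angle 9.9 rad 0.0746 F [-8.  -0.1  9. ]
[[-0.019, 0.129, 0], [-0.045, 0.123, 0], [-0.066, 0.113, 0], [-0.084, 0.1, 0], [-0.1, 0.084, 0], [-0.113, 0.065, 0], [-0.123, 0.044, 0], [-0.129, 0.022, 0]]
```

carry_out:
  gripper: [-1, -1, -1, -1, -1, -1, -1, -1]
  delta_pos:
    - [-0.024, 0.128, 0]
    - [-0.047, 0.122, 0]
    - [-0.067, 0.113, 0]
    - [-0.084, 0.1, 0]
    - [-0.1, 0.084, 0]
    - [-0.113, 0.065, 0]
    - [-0.123, 0.044, 0]
    - [-0.129, 0.022, 0]
  spin: [0, 0, 0, 0, 0, 0, 0, 0]

```text
time_s: 6.45
position: [0.5297, -0.1784, 0.1181]
tool_rot: [[0.966, 0.26, 0.001], [0.26, -0.966, 0.0], [0.001, -0.0, -1.0]]
wrist_force: [-0.7, 8.8, 8.4]
gripper_width: 0.291
gripper_force: 49.7
```

```bash
python3 arc.py .5048 -.10839 10 8;  python3 -c "
from h import *
t=read_camera('top');cv2.imwrite('pics/t2.png',t['img'][:,:,::-1]);print([ (list(a),list(b)) for a,b in blobs(t,'yellow',8,box=(130,90,440,320))])"
```

```text
angle -70.4 rad 0.0743 F [-0.7  8.8  8.4]
[[-0.13, 0.006, 0], [-0.129, -0.024, 0], [-0.122, -0.046, 0], [-0.113, -0.066, 0], [-0.099, -0.085, 0], [-0.083, -0.101, 0], [-0.064, -0.114, 0], [-0.044, -0.123, 0]]
[([np.float64(335.2), np.float64(186.3)], [np.int32(331), np.int32(179), np.int32(9), np.int32(15), np.int32(99)])]
```

carry_out:
  gripper: [-1, -1, -1, -1, -1, -1, -1, -1]
  delta_pos:
    - [-0.13, 0.004, 0]
    - [-0.129, -0.024, 0]
    - [-0.122, -0.046, 0]
    - [-0.113, -0.066, 0]
    - [-0.099, -0.085, 0]
    - [-0.083, -0.101, 0]
    - [-0.064, -0.114, 0]
    - [-0.044, -0.123, 0]
  spin: [0, 0, 0, 0, 0, 0, 0, 0]

```text
time_s: 7.3
position: [0.4399, -0.1456, 0.1182]
tool_rot: [[0.966, 0.26, 0.002], [0.26, -0.966, -0.001], [0.001, 0.002, -1.0]]
wrist_force: [3.5, 0.1, 7.3]
gripper_width: 0.292
gripper_force: 50.0
```

```bash
python3 arc.py .5048 -.1080 9 4;  python3 -c "
from h import *
t=read_camera('top');s=read_camera('scene')
cv2.imwrite('pics/fin.png',np.hstack([cv2.resize(c['img'][y:y+100,x:x+100],None,fx=4,fy=4,interpolation=2) for c,x,y in((t,300,130),(s,170,240))])[:,:,::-1])
b=blobs(t,'yellow',8,box=(130,90,440,320))
print([ (list(a),list(b)) for a,b in b])
print([ (list(a),list(b)) for a,b in blobs(t,'green',8,box=(130,90,440,320))])
u=np.array([.1232,.9924]);g=np.array([.6518,-.1241])
for z in (.055,.065): print((onz(t,*b[0][0],z)[:2]-g)@u)
"
```

```text
angle -149.9 rad 0.075 F [3.5 0.1 7.3]
[[-0.021, -0.116, 0], [-0.003, -0.118, 0], [0.015, -0.117, 0], [0.033, -0.113, 0]]
[([np.float64(350.4), np.float64(187.7)], [np.int32(347), np.int32(181), np.int32(8), np.int32(15), np.int32(91)])]
[([np.float64(361.9), np.float64(188.0)], [np.int32(355), np.int32(184), np.int32(15), np.int32(9), np.int32(103)])]
0.01802744628737642
0.019179401154713803
```

View pics/fin.png

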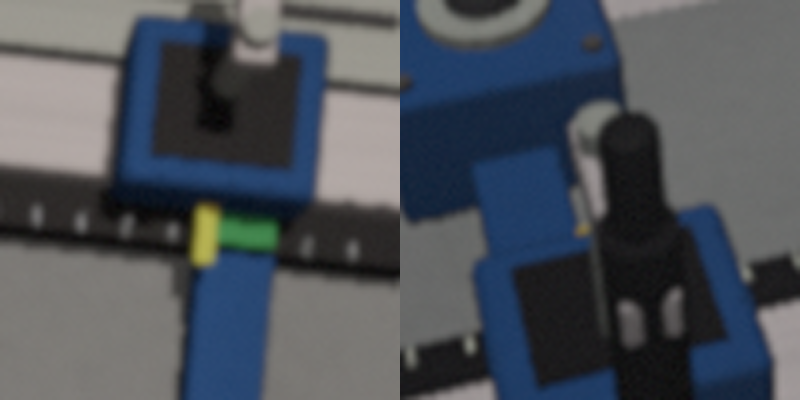

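In the top crop the pointer is at full-image column 350.4 and the green block's centre at about 361. About 18 mm remains, or 0.9 rad.

```bash
python3 arc.py .5048 -.1080 10 5
```

```text
angle -150.8 rad 0.0749 F [-3.7  0.1  8.6]
[[-0.021, -0.129, 0], [0.002, -0.131, 0], [0.025, -0.128, 0], [0.046, -0.122, 0], [0.067, -0.112, 0]]
```

carry_out:
  gripper: [-1, -1, -1, -1, -1, -1, -1]
  delta_pos:
    - [-0.021, -0.129, 0]
    - [0.002, -0.131, 0]
    - [0.025, -0.128, 0]
    - [0.046, -0.122, 0]
    - [0.067, -0.112, 0]
    - [0, 0, 0]
    - [0, 0, 0]
  spin: [0, 0, 0, 0, 0, 0, 0]

```text
time_s: 8.1
position: [0.4344, -0.0813, 0.118]
tool_rot: [[0.965, 0.261, -0.001], [0.261, -0.965, 0.0], [-0.001, -0.001, -1.0]]
wrist_force: [-7.4, 3.6, 16.5]
gripper_width: 0.291
gripper_force: 50.7
```

```bash
python3 arc.py .5048 -.1080 3 1;  python3 -c "
from h import *
t=read_camera('top')
cv2.imwrite('pics/fin2.png',cv2.resize(t['img'][160:220,320:400],None,fx=8,fy=8,interpolation=2)[:,:,::-1])
b=blobs(t,'yellow',8,box=(130,90,440,320))
print([ (list(a),list(b)) for a,b in b])
print([ (list(a),list(b)) for a,b in blobs(t,'green',3,box=(130,90,440,320))])
u=np.array([.1232,.9924]);g=np.array([.6518,-.1241])
for z in (.055,.065): print((onz(t,*b[0][0],z)[:2]-g)@u)
"
```

```text
angle 159.2 rad 0.0753 F [-7.4  3.6 16.5]
[[0.027, -0.029, 0]]
[([np.float64(361.1), np.float64(188.8)], [np.int32(358), np.int32(182), np.int32(8), np.int32(15), np.int32(83)])]
[([np.float64(354.1), np.float64(187.3)], [np.int32(351), np.int32(184), np.int32(8), np.int32(8), np.int32(50)]), ([np.float64(367.2), np.float64(188.3)], [np.int32(366), np.int32(185), np.int32(4), np.int32(8), np.int32(22)])]
-0.0007308843960564622
0.0006311082614321363
```

View pics/fin2.png

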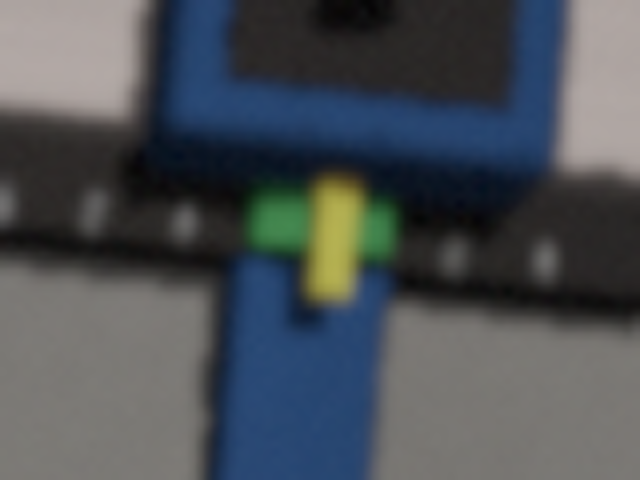

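The pointer (361.1) stands over the middle of the green block (about 351–370), within about 1 mm. Releasing and lifting straight up.

carry_out:
  gripper: [-0.2, 0.4, 1, 1, 1, 1, 1, 1]
  delta_pos:
    - [0, 0, 0]
    - [0, 0, 0]
    - [0, 0, 0]
    - [0, 0, 0]
    - [0, 0, 0]
    - [0, 0, 0]
    - [0, 0, -0.15]
    - [0, 0, -0.25]
  spin: [0, 0, 0, 0, 0, 0, 0, 0]

```text
time_s: 8.95
position: [0.4347, -0.0819, 0.1568]
tool_rot: [[0.966, 0.26, -0.003], [0.26, -0.966, 0.001], [-0.003, -0.002, -1.0]]
wrist_force: [0.4, 0.0, -0.4]
gripper_width: 1.002
gripper_force: 0.0
```

carry_out:
  gripper: [1, 1, 1, 1, 1, 1]
  delta_pos:
    - [0, 0, -0.3]
    - [0, 0, -0.3]
    - [0, 0, -0.3]
    - [0, 0, -0.1]
    - [0, 0, 0]
    - [0, 0, 0]
  spin: [0, 0, 0, 0, 0, 0]

```text
time_s: 9.55
position: [0.4349, -0.0819, 0.2563]
tool_rot: [[0.966, 0.26, -0.001], [0.26, -0.966, 0.0], [-0.001, -0.001, -1.0]]
wrist_force: [-0.4, -0.1, -0.7]
gripper_width: 0.997
gripper_force: 0.0
```

```bash
python3 -c "
from h import *
t=read_camera('top')
b=blobs(t,'yellow',8,box=(130,90,440,320))
print(b,get_state()['wrist_force'],get_state()['position'])
u=np.array([.1232,.9924]);g=np.array([.6518,-.1241])
for z in (.055,.065): print((onz(t,*b[0][0],z)[:2]-g)@u)
"
```

```text
[(array([361. , 188.8]), array([358, 182,   8,  15,  81], dtype=int32))] [0.7982001  0.24207562 0.11973897] [ 0.43483041 -0.08191116  0.25604449]
-0.0005572633380682353
0.0008027852773859979
```

```bash
python3 -c "
from plant import *
print(close_job())"
```

```text
the job is handed in; nothing more can be done
None
```

The job is handed in: I wound the red crank clockwise with the sleeve held throughout, and after release the camera put the yellow pointer about 1 mm from the centre of the green marker; the arm is lifted clear and the blue crank was left alone.

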